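# Tighten the die ring of a clay extruder with a pin spanner

### The arm

A 6-joint arm with a two-finger parallel gripper is mounted at the origin on the work surface. World frame = base frame: x ahead of the robot, y to its left, z up, the work surface at z = 0. Lengths are in mm, angles in rad, forces in N, time in s.
With the tool pointing down it reaches from about 275 to 825 mm from the base axis. Payload 4.9 kg.
Tool frame: the origin (TCP) lies at the very end of the fingers, on their centre line; the grasp point (between the pads) lies 19 mm behind it; z points along the fingers, y is the direction in which the jaws open and shut (so a half turn about z gives the same grasp; the last joint's range is limited). The gripper opens to 85 mm and grips with 20 to 120 N. Pads are 22 mm wide; open, the fingers measure 114 mm over their backs; the gripper's body (76 mm by 85 mm) begins 54 mm behind the grasp point. The pads swing forward as they close: fully open they stand 13 mm farther back than shut.
Start: joints at [1.027, 0.326, -0.193, 1.052, 0, 1.437], TCP at [219.131, 504.48, 231.281] pointing down, gripper open.
Joint ranges: [-2.65, 2.65], [-0.97, 1.79], [-1.3, 1.35], [-1.93, 2.1], [-1.47, 1.37], [-3.14, 3.14]. Speed limits (rad/s): [2.57, 2.57, 3.14, 3.14, 3.14, 3.14].

### API

Orientations are given as [roll, pitch, yaw] about the fixed x, y, z axes, in that order (R = Rz(yaw) Ry(pitch) Rx(roll)).
In Python, from bench import bot, solve_ik, imaging gives the robot as it stands. Calls block until the motion is done:
- bot.move_ptp(position, orientation): joint-space move of the TCP to a pose.
- bot.movel(position, rot=None, max_speed=150, threshold=None): straight line of the TCP; rot=None keeps the orientation; max_speed is the mean speed in mm/s. With threshold (N) it stops when the force on the tool has changed by that much, and returns True; else False.
- bot.move_j(angles): joint-space move.
- bot.grip(opening, effort=None): opening from 0.0 (shut) to 1.0 (fully open); effort is the grip in N (None keeps the last); returns when the fingers have stopped.
- bot.dwell(seconds).
- solve_ik(position, orientation): joint angles nearest the present ones, or None.
- bot.get_state(): the state.
- imaging.capture(name): name is "side" or "top" or "wrist"; returns the picture (420x560x3 uint8, blue, green, red); there is no depth.
- imaging.camera_model(name): a dict with "K" (3x3 intrinsics, pixels), "position" and "rotation" of the camera in the world. Camera axes: x right, y up, looking along -z (the intrinsics and any distortion apply to the point x, -y, -z); pixel columns grow to the right and rows downward; lengths in mm; the calibration is good to about 2 mm. A picture is of the moment at which its call begins: read the wrist's pose just before it. camera_model takes no time and is no camera call; for the wrist camera it gives the pose at the moment of the call.
A pose or a line that the arm cannot do raises bot.IKError and nothing moves.
- bot.sign_off(): hands the job in, once; it reports no verdict.
The state is a dict: "t": time; "qpos": joint angles; "joint_velocities": joint speeds; "effort": joint torques, N m; "tcp_pos": TCP position; "orientation": TCP orientation; "contact_force": force on the tool from outside, world axes, zero at the start; "wrist_torque": the same for the moment, N m; "opening": opening from 0.0 (shut) to 1.0 (fully open).
Only numpy, scipy, OpenCV 4.12 (cv2) and the standard library are available. Lean on these libraries where they do the work, as an engineer would, in place of code of your own. Each camera call takes 0.05 s, during which the arm holds its last target.

### The job

The clay extruder's head stands mouth up on the bench, and the flat ring recessed in its mouth that holds the die is still loose. Take the two-pin spanner from its wooden saddle, feel its pins well down into the ring's two holes and turn the ring clockwise (seen from above) until it comes home and is snug, pressing gently and not overtightening it, then set the spanner back upright on its saddle, pins either side of the raised block, and let go. Leave the other things on the bench alone.

Things in the scene. Friction and masses are not known exactly. Their poses are not given: they have to be found in the camera images.
- head_rim (a point): Centre of the rim of the extruder head, 85 mm above the bench: upright aluminium tube, fixed, outer diameter 88 mm, bore 70 mm, on a dark round foot 112 mm across. z up; x runs through the two lugs on opposite sides of the tube (out to 55 mm from the axis, 16 mm wide, tops 4 mm below the rim). At the start the line through the ring's two holes lies within 0.31 rad either way of this x axis.
- ring_face (a point): Centre of the upper face of the steel ring in the head's mouth, 10 mm below the rim (where it lies unpressed). Ring 66 mm across, 10 mm thick, 26 mm bore, two round through holes of 8.5 mm diameter centred 22 mm either side of the axis, 11 mm free below. This point does not turn with the ring. The ring comes home after 0.4 to 1.1 rad of clockwise turning, then the torque rises.
- die_face (a point): Centre of the die's upper face, 21 mm under the ring's face. A springy washer between them carries the ring: it gives from about 3 N on, 1 mm per 1.5 N, at most 4 mm (about 9 N), and springs back. The loose ring turns at 0.12 N m, so lightly pressed pins (4 to 7 N) slide over its face and drop in when they meet the holes, whereupon the pressing force vanishes.
- seat (a joint): How far the die seat is drawn tight, rad: 0 while the ring is not home. Once it is home the turning moment rises: 3 N m per rad of drawing, plus up to 0.18 N m friction while turning. Snug: drawn by 0.07 to 0.12 rad, a steady moment of about 0.3 to 0.4 N m, for half a second; let go, it springs back and keeps about 0.06 rad. Above 0.16 rad (0.5 to 0.65 N m) is overtightened.
- spanner_grip (a point): On the upright grip of the two-pin spanner, 28 mm above the grip's foot (top of the crossbar) and 22 mm below its top: dark steel block 24 mm (x) by 14 mm (y), 50 mm tall. Best pinched firmly (60 N or more) across its 14 mm, from above. z up, x along the crossbar under it. Mass about 0.25 kg. Underside of the crossbar 38 mm below this point.
- spanner_pins (a point): Point midway between the spanner's two pin tips, 52 mm below spanner_grip, same axes. Pins: round, 6 mm in diameter, tips slightly tapered, at x = +22 and -22 mm, 14 mm long below the steel crossbar, which is 58 mm (x) by 16 mm (y) by 10 mm. The crossbar fits inside the head's bore and down onto the ring.
- saddle_top (a point): Centre of the top of the spanner's wooden saddle, fixed, 32 mm above the bench: a raised block 26 mm (x) by 44 mm (y), 20 mm high, on a board 110 by 70 mm, 12 mm thick. The crossbar rests on this block along the saddle's x with one pin hanging on either x side of it, pin tips 14 mm below this point. z up.
- rib_mid (a point): Bystander: thin light wooden rib (scraper) lying flat, 120 by 30 mm, 6 mm thick, between the saddle and the head. Point near its middle.
- spare_die_center (a point): Bystander: centre of a spare die, a dark steel disc of 68 mm diameter, 6 mm thick.
- bowl: Bystander: white bowl, 100 mm across, 50 mm tall; origin under its centre.
- glaze_jar: Bystander: glass jar with white cap, 64 mm across, 85 mm tall; origin under its centre.
- trim_tool_grip (a point): Bystander: spatula with a dark wooden handle, 170 mm long, lying flat; point on its handle.
- mug: Bystander: terracotta mug, 80 mm across, 90 mm tall; origin under its centre.
- kiln_brick: Bystander: grey kiln brick, 90 by 60 by 40 mm; origin under its centre.

How it is judged (in metres and radians):
On the way, in this order (a step that is already met when the one before it is completed fails the run):
1. the spanner's pins are at least 5 mm deep in the ring's holes (z of spanner_pins in the frame of ring_face below -0.005 m and horizontal distance between spanner_pins and ring_face below 0.004 m and value of joint seat below 0.02 rad), for 0.2 s.
2. the ring is home and snug: seat drawn by at least 0.05 rad, turned by the spanner with its pins still in the holes (value of joint seat above 0.05 rad and z of spanner_pins in the frame of ring_face below -0.004 m), for 0.2 s.
At the end, for the whole second after the job is handed in: The seat is still drawn tight by 0.02 to 0.16 rad; the spanner stands at rest and upright (within 0.08 rad) on its saddle, crossbar on the raised block (pin tips 15 to 21 mm above the bench), centred on it within 12 mm and its crossbar along the saddle's x within 0.6 rad (value of joint seat between 0.02 and 0.16 rad and horizontal distance between spanner_pins and saddle_top below 0.012 m and height (world z) of spanner_pins between 0.015 and 0.021 m and angle between spanner_grip's own z axis and vertical below 0.08 rad and angle between the x axis of spanner_grip and the x axis of saddle_top, either way round below 0.6 rad and linear speed of spanner below 0.02 m/s); the robot touches nothing.
It fails at once if the ring is overtightened (seat drawn by more than 0.16 rad) (value of joint seat above 0.16 rad).
It fails at once if the spanner is pressed or jammed against the head or its ring with more than 40 N (contact force between spanner and head above 40 N).
It fails at once if a bystander is moved by more than 20 mm (distance of any of rib_mid, spare_die_center, bowl, glaze_jar, trim_tool_grip, mug, kiln_brick from where it was at the start of the episode above 0.02 m).
It also fails if it takes over 72 s, if anything falls off the work surface, if the arm or the gripper's body presses on something with over 40 N, if the wrist force passes 120 N, or if a joint passes its speed limit or range.

## Working session

There is one attempt and no reset: what is moved stays moved. The work goes in short steps, each a Python script; the robot and the scene stay as the last script left them, time stands still between calls to the robot, and variables do not carry over. Pictures are saved under pics/ and viewed, and the job is handed in when it is done.

```bash
ls; mkdir -p pics; python3 - <<'E'
from bench import bot, imaging
import cv2
for n in ("side","top","wrist"):
    m=imaging.camera_model(n); print(n,m)
    cv2.imwrite(f"pics/{n}0.png",imaging.capture(n))
print(bot.get_state())
E
```

```text
pics
side {'K': array([[411.32554589,   0.        , 280.78718668],
       [  0.        , 411.32554589, 204.90155336],
       [  0.        ,   0.        ,   1.        ]]), 'position': array([ 254.39384649, -755.32489566,  777.48201378]), 'rotation': array([ 0.85861282, -0.01242841, -0.42024252])}
top {'K': array([[439.57076162,   0.        , 282.70398028],
       [  0.        , 439.57076162, 204.44468168],
       [  0.        ,   0.        ,   1.        ]]), 'position': array([ 476.48257331,    8.49575985, 1215.27666846]), 'rotation': array([ 0.07858212, -0.00718596, -1.56850982])}
wrist {'K': array([[378.78217693,   0.        , 283.73107477],
       [  0.        , 378.78217693, 205.30056501],
       [  0.        ,   0.        ,   1.        ]]), 'position': array([146.5160786 , 534.33917462, 373.16815455]), 'rotation': array([-0.31284029,  0.00291739,  1.16119467])}
{'t': 0.15, 'qpos': array([ 1.02681377e+00,  3.26787584e-01, -1.93369116e-01,  1.05201025e+00,
       -1.02745325e-05,  1.43660189e+00]), 'joint_velocities': array([ 0.00206281, -0.00050841,  0.00371871,  0.00176033,  0.00059199,
       -0.00030442]), 'effort': array([ 8.14529012e-04, -4.43704462e+01,  2.62665278e+01,  1.04465501e-02,
       -1.42621766e-04,  3.52510469e-06]), 'tcp_pos': array([218.87967891, 504.07369348, 230.66845568]), 'orientation': array([-3.14023298e+00, -1.73195917e-04,  2.73180443e+00]), 'contact_force': array([ 0.04445423,  0.08755732, -0.37568564]), 'wrist_torque': array([-0.06566423, -0.02895723, -0.05728845]), 'opening': 1.0000140171938003}
```

View pics/top0.png

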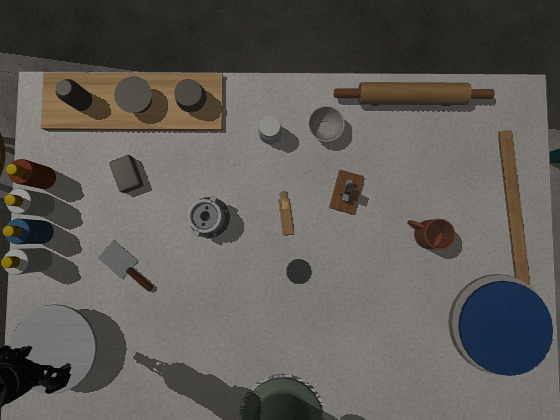

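View pics/side0.png

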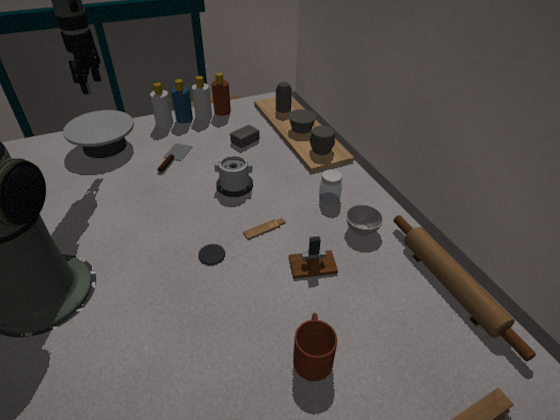

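View pics/wrist0.png

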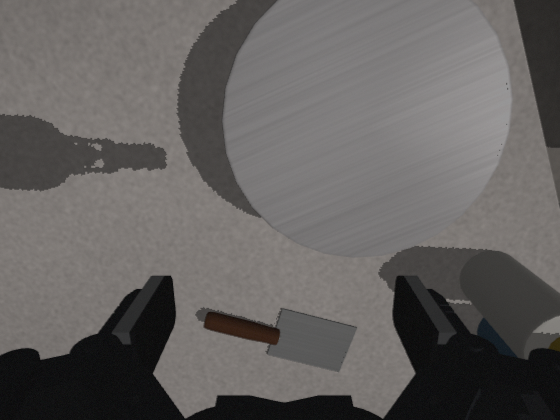

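```bash
cat > h.py <<'E'
import numpy as np, cv2
from bench import bot, solve_ik, imaging
from scipy.spatial.transform import Rotation as Ro
def cam(n):
    m=imaging.camera_model(n); return m["K"],np.array(m["position"]),Ro.from_euler("xyz",m["rotation"]).as_matrix(),m
def ray(c,u,v):
    K,p,R,m=c
    d=np.array([(u-K[0,2])/K[0,0],-(v-K[1,2])/K[1,1],-1.]); return p,R@d
def onz(c,u,v,z):
    p,d=ray(c,u,v); return p+d*(z-p[2])/d[2]
def proj(c,P):
    K,p,R,m=c
    q=R.T@(np.asarray(P,float)-p); return np.array([K[0,2]+K[0,0]*q[0]/-q[2],K[1,2]+K[1,1]*q[1]/q[2]])
def two(c1,a,c2,b):
    p1,d1=ray(c1,*a);p2,d2=ray(c2,*b)
    s=np.linalg.lstsq(np.c_[d1,-d2],p2-p1,rcond=None)[0]
    x,y=p1+d1*s[0],p2+d2*s[1]; return (x+y)/2,np.linalg.norm(x-y)
E
python3 - <<'E'
from h import *
t=cam("top");s=cam("side"); print(t[3].keys())
print("head rim",onz(t,205,216,75), "side",onz(s,233,163,85))
print("span top",onz(t,349,186,92),two(t,(349,184),s,(314,238)))
print("saddle",onz(t,347,192,12))
for n in("top","side"):
    im=cv2.imread(f"pics/{n}0.png")
    for nm,(x,y) in dict(head=(207,216) if n=="top" else (233,175),sad=(347,192) if n=="top" else (313,258)).items():
        c=im[y-38:y+38,x-50:x+50]; cv2.imwrite(f"pics/{n}_{nm}.png",cv2.resize(c,None,fx=7,fy=7,interpolation=cv2.INTER_CUBIC))
E
```

```text
dict_keys(['K', 'position', 'rotation'])
head rim [535.6574942  201.96733086  75.        ] side [537.79037839 199.09218466  85.        ]
span top [ 613.07755205 -169.95960135   92.        ] (array([ 615.33989774, -169.31859137,   87.33162878]), np.float64(7.469776926838541))
saddle [ 606.15185858 -176.99398954   12.        ]
```

View pics/top_sad.png

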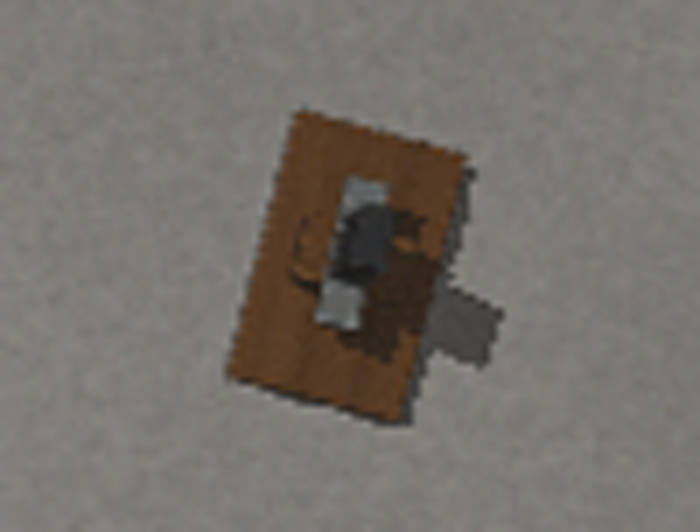

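View pics/top_head.png

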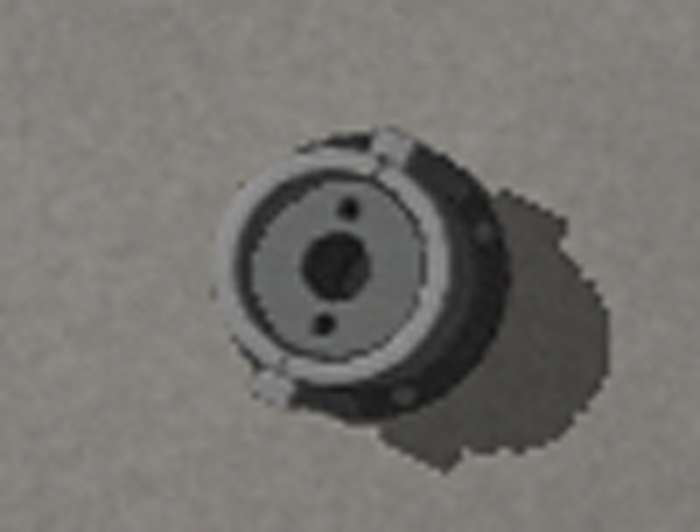

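View pics/side_sad.png

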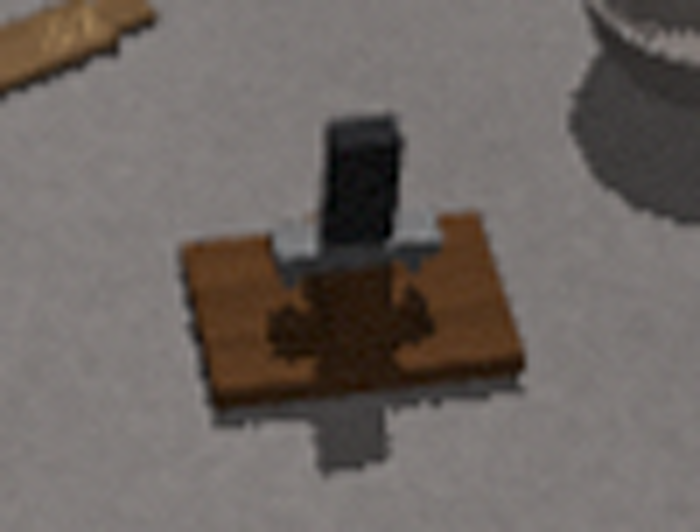

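```bash
python3 - <<'E'
from h import *
bot.move_ptp([530,202,215],[np.pi,0,2.93]); bot.dwell(.3)
c=cam("wrist"); np.save("cw1.npy",np.array([c[0],c[2]])); np.save("cw1p.npy",c[1])
cv2.imwrite("pics/w1.png",imaging.capture("wrist"))
bot.move_ptp([607,-173,215],[np.pi,0,2.92]); bot.dwell(.3)
c=cam("wrist"); np.save("cw2.npy",np.array([c[0],c[2]])); np.save("cw2p.npy",c[1])
cv2.imwrite("pics/w2.png",imaging.capture("wrist"))
s=bot.get_state();print(s["t"],s["tcp_pos"],s["orientation"],s["qpos"])
E
```

```text
3.875 [ 607.16228506 -172.28565741  215.10598103] [3.14157939e+00 1.29806496e-04 2.92111435e+00] [-3.93386633e-01  4.87633746e-01  1.22301498e-02  1.09526714e+00
  3.53961430e-05 -1.72908332e-01]
```

View pics/w1.png

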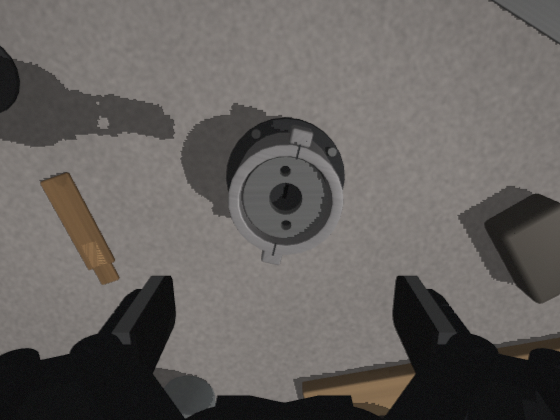

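View pics/w2.png

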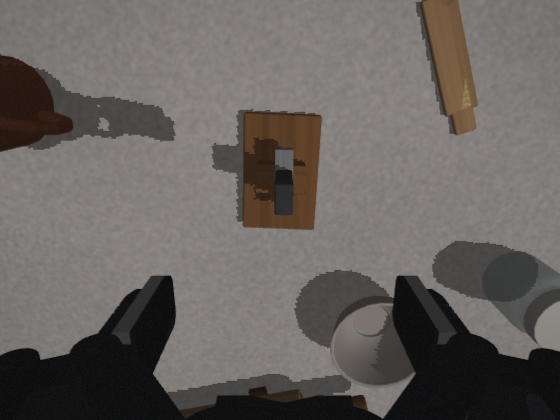

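```bash
cat > m.py <<'E'
from h import *
def ld(i):
    a=np.load(f"cw{i}.npy"); return a[0],np.load(f"cw{i}p.npy"),a[1],None
c1=ld(1);im=cv2.imread("pics/w1.png");g=cv2.cvtColor(im,cv2.COLOR_BGR2GRAY)
# holes: darkness-weighted centroid
H=[]
for (u,v) in ((285,171),(286,225)):
    w=np.clip(85-g[v-8:v+9,u-8:u+9].astype(float),0,None); yy,xx=np.mgrid[v-8:v+9,u-8:u+9]
    q=(w*xx).sum()/w.sum(),(w*yy).sum()/w.sum(); p=onz(c1,*q,75); H.append(p); print("hole",q,p)
d=H[0]-H[1];print("ring w1",(H[0]+H[1])/2,"spacing",np.linalg.norm(d),"yaw",np.arctan2(d[1],d[0]))
# rim circle: bright mask
m=(g>125).astype(np.uint8);m[:100]=0;m[290:]=0;m[:,:200]=0;m[:,370:]=0
cs=max(cv2.findContours(m,cv2.RETR_EXTERNAL,cv2.CHAIN_APPROX_NONE)[0],key=cv2.contourArea)
P=np.array([onz(c1,*q[0],85)[:2] for q in cs])
A=np.c_[2*P,np.ones(len(P))]
for _ in range(5):
    s=np.linalg.lstsq(A,(P**2).sum(1),rcond=None)[0];r=np.sqrt(s[2]+s[0]**2+s[1]**2)
    e=abs(np.hypot(*(P-s[:2]).T)-r);k=e<max(1.0,np.median(e)*2);P=P[k];A=A[k]
print("rim fit",s[:2],"r",r,len(P))
t=cam("top"); T=[onz(t,206.9+0,0,75)]
it=cv2.cvtColor(cv2.imread("pics/top0.png"),cv2.COLOR_BGR2GRAY)
x0,y0=157,178;HT=[]
for z in((348,209),(323,325)):
    u,v=[int(round((a+.5)/7-.5)) for a in z];u+=x0;v+=y0
    w=np.clip(95-it[v-3:v+4,u-3:u+4].astype(float),0,None); yy,xx=np.mgrid[v-3:v+4,u-3:u+4]
    q=(w*xx).sum()/w.sum(),(w*yy).sum()/w.sum();HT.append(onz(t,*q,75))
d=HT[0]-HT[1];print("ring top",(HT[0]+HT[1])/2,np.linalg.norm(d),np.arctan2(d[1],d[0]))
# wrist 2
c2=ld(2);im=cv2.imread("pics/w2.png")
hsv=cv2.cvtColor(im,cv2.COLOR_BGR2HSV)
x,y=225,90
cv2.imwrite("pics/w2z.png",cv2.resize(im[y:y+150,x:x+115],None,fx=4,fy=4,interpolation=cv2.INTER_NEAREST))
x,y=215,110
cv2.imwrite("pics/w1z.png",cv2.resize(cv2.imread("pics/w1.png")[y:y+150,x:x+140],None,fx=4,fy=4,interpolation=cv2.INTER_NEAREST))
E
python3 m.py
```

```text
hole (np.float64(284.9038724373576), np.float64(170.33485193621868)) [514.63050544 205.08165983  75.        ]
hole (np.float64(285.7950310559006), np.float64(224.2261434217956)) [557.65979933 196.66789591  75.        ]
ring w1 [536.14515239 200.87477787  75.        ] spacing 43.844173568957395 yaw 2.9484933335841594
rim fit [538.63907506 204.45302709] r 72.75788910610726 673
ring top [536.62317443 202.96235289  75.        ] 43.805844295711026 -0.20079271194587378
```

View pics/w2z.png

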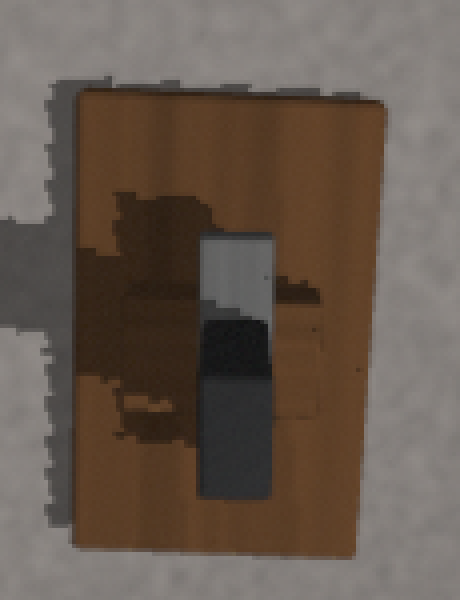

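View pics/w1z.png

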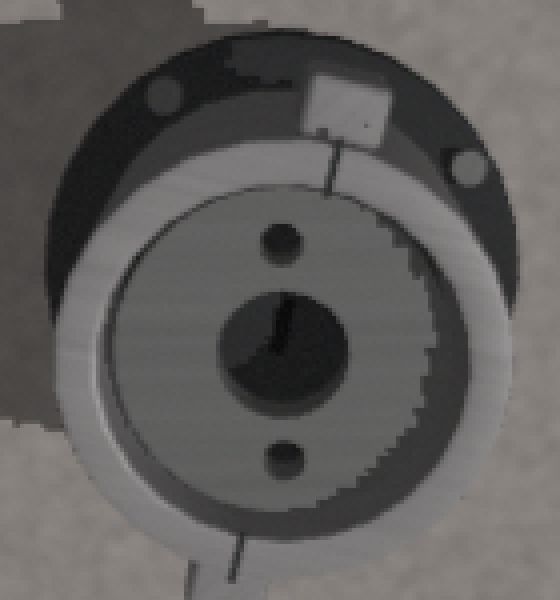

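```bash
cat > m2.py <<'E'
from m import *
print('---')
def z2(x,y,z): return onz(c2,225+(x)/4-.5,90+y/4-.5,z)
def z1(x,y,z): return onz(c1,215+(x)/4-.5,110+y/4-.5,z)
tl,tr,br,bl=[z2(*q,92) for q in((201,378),(272,378),(271,498),(198,498))]
print("grip top",(tl+tr+br+bl)/4,np.linalg.norm(tr-tl),np.linalg.norm(tl-bl)); d=tl-bl+tr-br;print(np.arctan2(d[1],d[0]))
a,b=z2(200,235,42),z2(275,235,42); print("xbar end",(a+b)/2,np.linalg.norm(a-b))
e=((a+b)/2); u=np.array([np.cos(2.92),np.sin(2.92),0]);print("centre from end",e-29*u)
B=[z2(*q,12) for q in((80,90),(386,103),(355,557),(73,546))];print("board",sum(B)/4,[np.linalg.norm(B[i]-B[i-1]) for i in range(4)])
d=B[0]-B[3]+B[1]-B[2];print(np.arctan2(d[1],d[0]))
C=[z2(*q,32) for q in((322,302),(320,418))]; print("block",C)
# rim
print("rim LR",(z1(55,358,85)+z1(513,358,85))/2,np.linalg.norm(z1(55,358,85)-z1(513,358,85)))
print("bore rim LR",(z1(97,358,85)+z1(470,358,85))/2,np.linalg.norm(z1(97,358,85)-z1(470,358,85)))
print("bore TB",(z1(283,186,85)+z1(283,540,85))/2,np.linalg.norm(z1(283,186,85)-z1(283,540,85)))
for q in ((281,244.5),(285,460)): print("hole",z1(*q,75))
print("bore26",(z1(218,350,75)+z1(349,350,75))/2,z1(218,350,75)-z1(349,350,75),(z1(283,292,75)+z1(283,417,75))/2, z1(283,292,75)-z1(283,417,75))
E
python3 m2.py
```

```text
hole (np.float64(284.9038724373576), np.float64(170.33485193621868)) [514.63050544 205.08165983  75.        ]
hole (np.float64(285.7950310559006), np.float64(224.2261434217956)) [557.65979933 196.66789591  75.        ]
ring w1 [536.14515239 200.87477787  75.        ] spacing 43.844173568957395 yaw 2.9484933335841594
rim fit [538.63907506 204.45302709] r 72.75788910610726 673
ring top [536.62317443 202.96235289  75.        ] 43.805844295711026 -0.20079271194587378
---
grip top [ 609.24152325 -174.48788795   92.        ] 12.85158969003278 23.012925631073376
2.9053651250218575
xbar end [ 580.81491899 -167.81471576   42.        ] 15.66080974309575
centre from end [ 609.10582977 -174.18844051   42.        ]
board [ 607.67646423 -177.26958887   12.        ] [np.float64(108.50280832104082), np.float64(68.10579337608345), np.float64(108.49481578068263), np.float64(68.97058387620065)]
2.877960901920514
block [array([ 600.75510156, -153.37360579,   32.        ]), array([ 626.49234083, -159.12032591,   32.        ])]
rim LR [534.05398423 201.38906493  85.        ] 86.15029232830791
bore rim LR [534.03509248 201.30034734  85.        ] 70.161770333452
bore TB [536.26517305 200.73789665  85.        ] 69.85701217348607
hole [514.82669167 204.92017566  75.        ]
hole [557.88051486 196.58448315  75.        ]
bore26 [535.43446895 201.03683428  75.        ] [ -5.31153916 -24.94250743   0.        ] [536.47460578 200.71755973  75.        ] [-24.89418407   5.28050671   0.        ]
```

```bash
python3 - <<'E'
from h import *
O=[np.pi,0,2.91]
bot.movel([609.2,-174.3,120],O,200)
bot.movel([609.2,-174.3,51],O,100,threshold=15)
s=bot.get_state();print(s["tcp_pos"],s["contact_force"])
bot.grip(0,90); bot.dwell(.2)
s=bot.get_state();print(s["opening"],s["tcp_pos"],s["orientation"],s["contact_force"],s["wrist_torque"])
bot.movel([609.2,-174.3,170],O,150); bot.dwell(.3)
c=cam("wrist"); np.save("cw3.npy",np.array([c[0],c[2]])); np.save("cw3p.npy",c[1])
s=bot.get_state();print(s["t"],s["tcp_pos"],s["opening"],s["contact_force"],s["wrist_torque"])
cv2.imwrite("pics/w3.png",imaging.capture("wrist"))
cv2.imwrite("pics/s3.png",imaging.capture("side"))
E
```

```text
[ 609.78224427 -174.55312033   51.69053512] [ 0.46047712  1.03249777 -0.00757085]
0.1524612842565651 [ 609.3466763  -174.21731249   51.20634772] [3.14138868e+00 2.97418853e-04 2.91008781e+00] [-1.16970956  1.32783438  2.42006209] [ 0.17772159  0.0521926  -0.03123274]
7.4333 [ 608.83669259 -174.15816939  169.2106203 ] 0.1521440133243286 [-0.99630286 -1.17361611 -1.94916166] [-0.0224776  -0.04274423  0.06353893]
```

View pics/w3.png

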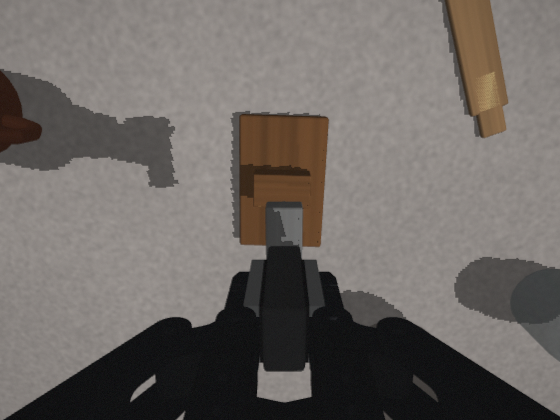

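View pics/s3.png

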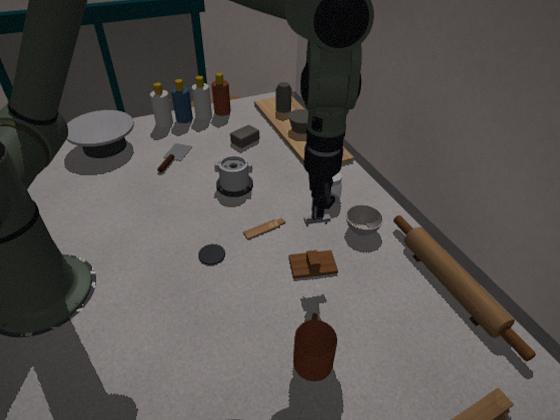

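```bash
python3 - <<'E'
from h import *
im=cv2.imread("pics/w3.png")
cv2.imwrite("pics/w3z.png",cv2.resize(im[190:390,230:340],None,fx=3,fy=3,interpolation=cv2.INTER_NEAREST))
g=cv2.cvtColor(im,cv2.COLOR_BGR2GRAY)
for v in (212,220): print(g[v,258:312])
print(g[195:215,275],g[195:215,290])
E
```

```text
[ 73  71  68  67  69  68  69  59  55  61  59  60  62  61  61  62  61  62
  63  65  63  63  99 107 105 104 105 106 107 107 105 105 106 106 105 106
 108 109 110 110 110 110 110 109  93  82  80  80  81  79  80  77  75  74]
[ 73  71  67  69  67  68  69  59  56  59  60  60  59  61  60  60  62  62
  63  64  64  64  62  61  97 102 105 106 108 106 105 106 106 105 106 107
 107 110 110 110 109 108 108 109  87  78  80  78  79  78  78  78  77  75]
[ 76  75  76  73  76  73  65  48  48  49  51  51  63  89 100 108 102  62
  62  61] [ 77  76  76  75  75  74  66  51  50  50  51  51  64  88  97 106 105 106
 106 105]
```

View pics/w3z.png

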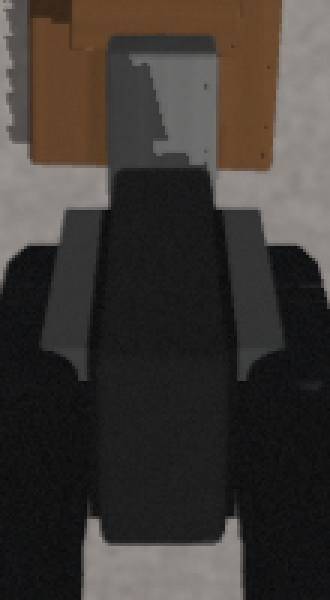

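```bash
python3 - <<'E'
from h import *
a=np.load("cw3.npy");c=(a[0],np.load("cw3p.npy"),a[1],None)
z=169.2-51.2+42
e=(onz(c,265,207,z)+onz(c,302,207,z))/2
tcp=np.array([608.84,-174.16]);u=np.array([np.cos(2.91),np.sin(2.91)]);n=np.array([-u[1],u[0]])
print("width",np.linalg.norm(onz(c,265,212,z)-onz(c,302,212,z)),e)
d=e[:2]-tcp;print("along",d@u,"across",d@n)
e2=(onz(c,265,202,z-10)+onz(c,302,202,z-10))/2;d=e2[:2]-tcp;print("bottom along",d@u,"across",d@n)
# grip top
for zz in (z+50,):
  p=(onz(c,230+99/3,190+360/3,zz)+onz(c,230+237/3,190+360/3,zz))/2;q=(onz(c,230+101/3,190+540/3,zz)+onz(c,230+225/3,190+540/3,zz))/2
  print((p[:2]-tcp)@u,(p[:2]-tcp)@n,(q[:2]-tcp)@u,(q[:2]-tcp)@n,np.linalg.norm(onz(c,230+99/3,190+360/3,zz)-onz(c,230+237/3,190+360/3,zz)))
E
```

```text
width 15.676358450783193 [ 580.41091609 -169.06863653  160.        ]
along 28.838696450164655 across 1.5698346508630057
bottom along 27.924537285497923 across 1.5888664604143536
11.572003950563657 0.6993659102137739 -11.16499998569159 1.200883483526529 14.269132056939613
```

```bash
cat >> h.py <<'E'
CX,CY=536.6,202.4
def F(n=6):
    fs=[];ts=[];ps=[]
    for _ in range(n):
        s=bot.get_state();fs.append(s["contact_force"]);ts.append(s["wrist_torque"]);ps.append(s["tcp_pos"]);bot.dwell(.02)
    return np.mean(fs,0).round(2),np.mean(ts,0).round(3),np.mean(ps,0).round(2),s["t"]
E
python3 - <<'E'
from h import *
O=[np.pi,0,2.95]
bot.move_ptp([CX,CY,175],O)
bot.movel([CX,CY,116],O,80); bot.dwell(.3)
print(F(10))
r=bot.movel([CX,CY,98.5],O,15,threshold=5)
print(r,F(10),bot.get_state()["orientation"])
E
```

```text
(array([-0.14, -0.02, -2.01]), array([ 0.006, -0.005, -0.004]), array([536.76, 202.46, 116.29]), 10.2917)
False (array([ 0.26, -0.22, -2.23]), array([-0.008,  0.018, -0.019]), array([536.68, 202.42,  98.62]), 11.775) [3.14148198e+00 2.17393865e-04 2.95000471e+00]
```

```bash
python3 - <<'E'
from h import *
y=2.95
for i in range(5):
    y-=0.05
    t0=bot.get_state()["t"]
    bot.movel([CX,CY,98.5],[np.pi,0,y],60)
    t1=bot.get_state()["t"]
    f,t,p,_=F(6); s=bot.get_state(); print(round(y,3),s["orientation"][2].round(3),f,t,p,round(t0,2),round(t1,2),s["t"])
    if abs(t[2])>0.25: break
E
```

```text
2.9 2.901 [ 0.17 -0.17 -2.24] [-0.011  0.007  0.021] [536.63 202.4   98.53] 11.79 12.04 12.1417
2.85 2.851 [ 0.03 -0.08 -1.77] [ 0.043 -0.011  0.022] [536.63 202.44  98.52] 12.14 12.39 12.4917
2.8 2.801 [-0.16 -0.1  -2.45] [ 0.04  -0.032  0.018] [536.63 202.42  98.52] 12.49 12.74 12.8417
2.75 2.751 [ 0.29  0.36 -1.85] [ 0.074 -0.027  0.022] [536.62 202.41  98.51] 12.84 13.09 13.1917
2.7 2.701 [ 0.13  0.25 -1.97] [ 0.071 -0.027  0.015] [536.61 202.41  98.52] 13.19 13.44 13.5417
```

```bash
python3 - <<'E'
from h import *
cv2.imwrite("pics/w4.png",imaging.capture("wrist"))
im=imaging.capture("side")[130:210,180:300]
cv2.imwrite("pics/s4.png",cv2.resize(im,None,fx=6,fy=6,interpolation=cv2.INTER_CUBIC))
E
```

```text
(no output)
```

View pics/w4.png

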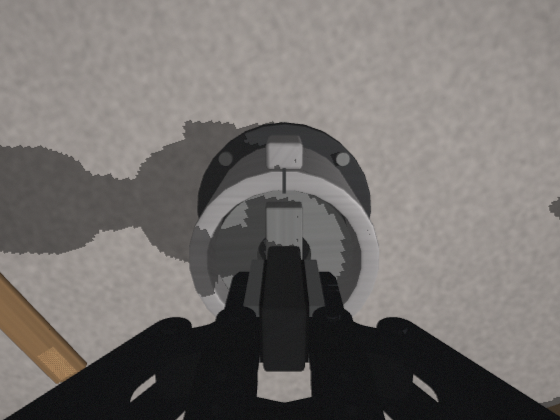

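View pics/s4.png

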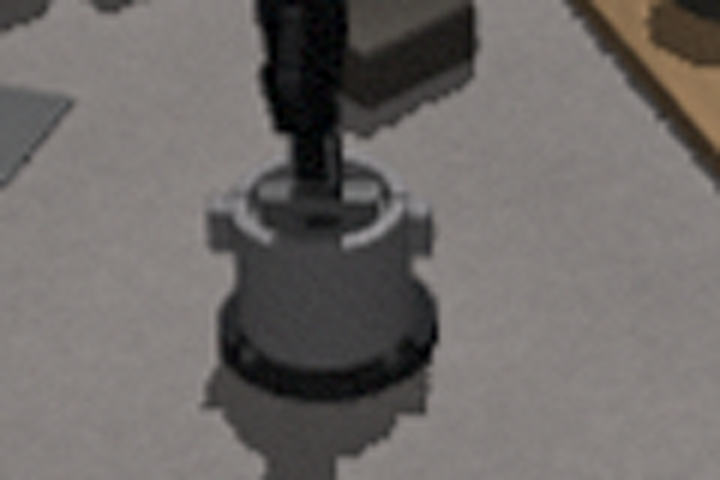

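```bash
python3 - <<'E'
from h import *
y=2.70
for i in range(26):
    y-=0.04
    bot.movel([CX,CY,98.5],[np.pi,0,y],60)
    f,t,p,T=F(4); print(round(y,3),f,t,round(T,2))
    if abs(t[2])>0.11: break
E
```

```text
2.66 [ 0.22 -0.1  -2.18] [ 0.085 -0.049  0.039] 13.94
2.62 [ 0.42  0.48 -1.86] [ 0.119 -0.06   0.027] 14.26
2.58 [ 0.59  0.31 -1.69] [ 0.097 -0.034  0.013] 14.57
2.54 [ 0.17  0.59 -2.07] [ 0.107 -0.09   0.031] 14.89
2.5 [ 0.78  0.31 -1.5 ] [ 0.136 -0.078 -0.005] 15.21
2.46 [ 0.31  0.87 -1.75] [ 0.141 -0.123  0.032] 15.53
2.42 [ 0.41  0.77 -2.28] [ 0.129 -0.124  0.016] 15.84
2.38 [ 0.64  0.71 -1.84] [ 0.141 -0.094 -0.   ] 16.16
2.34 [ 0.64  0.23 -2.35] [ 0.165 -0.118  0.027] 16.48
2.3 [ 0.32  0.71 -1.79] [ 0.14  -0.141  0.014] 16.79
2.26 [ 0.11  0.36 -1.86] [ 0.149 -0.131  0.053] 17.11
2.22 [ 0.52  0.5  -1.98] [ 0.155 -0.138  0.022] 17.43
2.18 [ 0.79  0.35 -1.87] [ 0.135 -0.109  0.013] 17.74
2.14 [ 0.74  0.7  -2.22] [ 0.123 -0.145  0.033] 18.06
2.1 [ 0.38  1.21 -1.79] [ 0.137 -0.158  0.021] 18.38
2.06 [ 0.66  0.72 -2.2 ] [ 0.133 -0.15   0.019] 18.69
2.02 [ 0.73  0.81 -1.92] [ 0.126 -0.144  0.013] 19.01
1.98 [ 0.83  0.48 -2.13] [ 0.124 -0.146  0.017] 19.32
1.94 [ 0.74  0.47 -1.89] [ 0.161 -0.171  0.016] 19.64
1.9 [ 0.46  0.2  -2.07] [ 0.101 -0.155  0.   ] 19.96
1.86 [ 1.    0.62 -2.12] [ 0.124 -0.2    0.039] 20.27
1.82 [ 1.28  0.27 -2.06] [ 0.119 -0.191  0.16 ] 20.59
```

```bash
python3 - <<'E'
from h import *
y=1.82
for i in range(8):
    f,t,p,T=F(12); print(round(y,3),f,t,p,round(T,2))
    if abs(t[2])>0.3: break
    y-=0.015
    bot.movel([CX,CY,98.5],[np.pi,0,y],30)
E
```

```text
1.82 [ 0.78  0.2  -2.12] [ 0.11  -0.205  0.159] [536.62 202.4   98.5 ] 20.79
1.805 [ 0.73  0.52 -2.21] [ 0.088 -0.211  0.302] [536.62 202.42  98.51] 21.24
```

```bash
python3 - <<'E'
from h import *
y=1.805
for i in range(4):
    y-=0.012
    bot.movel([CX,CY,98.5],[np.pi,0,y],30)
    f,t,p,T=F(12); print(round(y,3),bot.get_state()["orientation"][2],f,t,round(T,2))
    if abs(t[2])>0.36: break
E
```

```text
1.793 1.792979088910596 [ 0.73  0.43 -2.01] [ 0.102 -0.227  0.33 ] 21.69
1.781 1.7810012479328994 [ 1.17  0.41 -1.76] [ 0.112 -0.229  0.355] 22.14
1.769 1.768969245349603 [ 1.14  0.23 -1.95] [ 0.121 -0.246  0.408] 22.59
```

```bash
python3 - <<'E'
from h import *
y=1.757
bot.movel([CX,CY,98.5],[np.pi,0,y],30)
bot.dwell(.6)
print(F(15))
for i in range(8):
    y+=0.015
    bot.movel([CX,CY,98.5],[np.pi,0,y],30)
    f,t,p,T=F(8); print(round(y,3),f,t,round(T,2))
    if t[2]<0.06: break
E
```

```text
(array([ 1.02,  0.49, -1.96]), array([ 0.1  , -0.252,  0.436]), array([536.61, 202.41,  98.51]), 23.6917)
1.772 [ 0.77  0.43 -2.19] [ 0.129 -0.253  0.251] 24.07
1.787 [ 1.03  0.63 -1.69] [ 0.118 -0.263  0.213] 24.46
1.802 [ 0.99  0.28 -2.  ] [ 0.125 -0.259  0.181] 24.84
1.817 [ 1.12  0.35 -2.12] [ 0.109 -0.258  0.126] 25.23
1.832 [ 0.93  0.35 -1.92] [ 0.113 -0.201  0.033] 25.61
```

```bash
python3 - <<'E'
from h import *
bot.movel([CX,CY,98.5],[np.pi,0,1.857],30)
print(F(6))
r=bot.movel([CX,CY,125],None,30,threshold=8); print(r,F(4))
assert not r
bot.movel([CX,CY,175],None,120)
bot.move_ptp([608.9,-174.9,120],[np.pi,0,2.91])
bot.dwell(.3); print(F(6))
bot.movel([608.9,-174.9,60],None,80)
r=bot.movel([608.9,-174.9,50],None,10,threshold=4); print(r,F(8))
cv2.imwrite("pics/w5.png",imaging.capture("wrist"))
im=imaging.capture("side")[210:300,250:370]
cv2.imwrite("pics/s5.png",cv2.resize(im,None,fx=6,fy=6,interpolation=cv2.INTER_CUBIC))
E
```

```text
(array([ 0.29,  0.01, -2.16]), array([-0.014,  0.011, -0.02 ]), array([536.27, 202.26,  98.33]), 25.9583)
False (array([-0.06,  0.35, -2.11]), array([ 0.009, -0.003, -0.004]), array([536.41, 202.35, 124.76]), 27.0583)
(array([-0.18, -0.16, -2.1 ]), array([ 0.004,  0.008, -0.01 ]), array([ 609.1 , -174.32,  120.18]), 29.5167)
True (array([-0.59,  0.1 ,  6.02]), array([0.028, 0.049, 0.005]), array([ 608.77, -174.85,   51.2 ]), 31.3667)
```

View pics/w5.png

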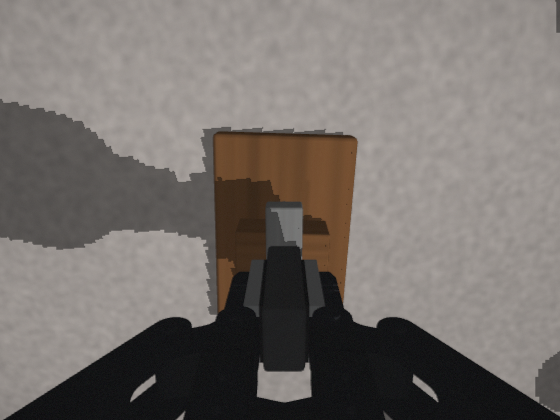

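View pics/s5.png

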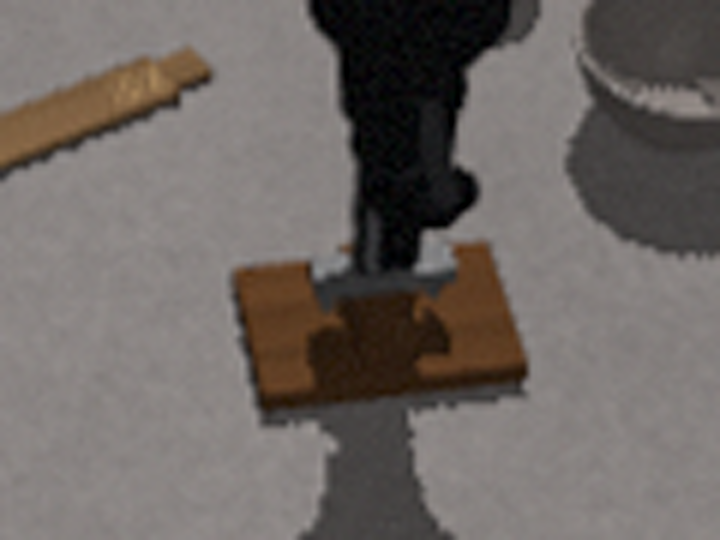

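```bash
python3 - <<'E'
from h import *
bot.movel([608.8,-174.9,51.4],None,20)
bot.grip(0.6); bot.dwell(.2); print(bot.get_state()["opening"])
bot.movel([608.8,-174.9,130],None,60)
bot.movel([608.8,-174.9,215],None,150); bot.dwell(.3)
c=cam("wrist"); im=imaging.capture("wrist"); cv2.imwrite("pics/w6.png",im)
np.save("cw6.npy",np.array([c[0],c[2]])); np.save("cw6p.npy",c[1])
im=imaging.capture("side")[210:300,250:370]
cv2.imwrite("pics/s6.png",cv2.resize(im,None,fx=6,fy=6,interpolation=cv2.INTER_CUBIC))
cv2.imwrite("pics/t6.png",imaging.capture("top"));print(F(4))
E
```

```text
0.5987080734698842
(array([-0.11,  0.06, -0.13]), array([-0.021, -0.019, -0.008]), array([ 608.71, -174.86,  214.71]), 35.0583)
```

View pics/w6.png

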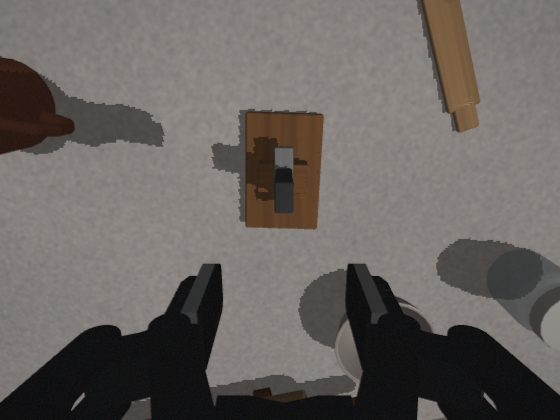

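View pics/s6.png

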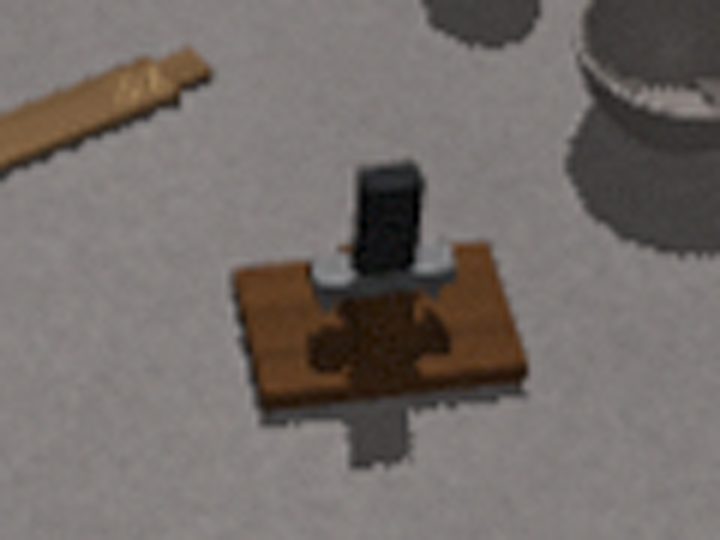

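View pics/t6.png

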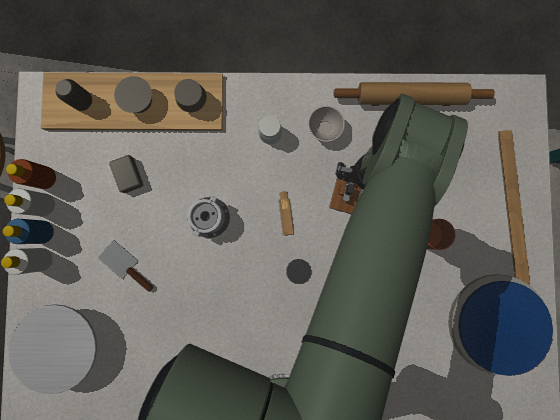

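```bash
python3 - <<'E'
import cv2
im=cv2.imread("pics/t6.png")[178:254,157:257];cv2.imwrite("pics/t6z.png",cv2.resize(im,None,fx=7,fy=7,interpolation=cv2.INTER_CUBIC))
E
```

```text
(no output)
```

View pics/t6z.png

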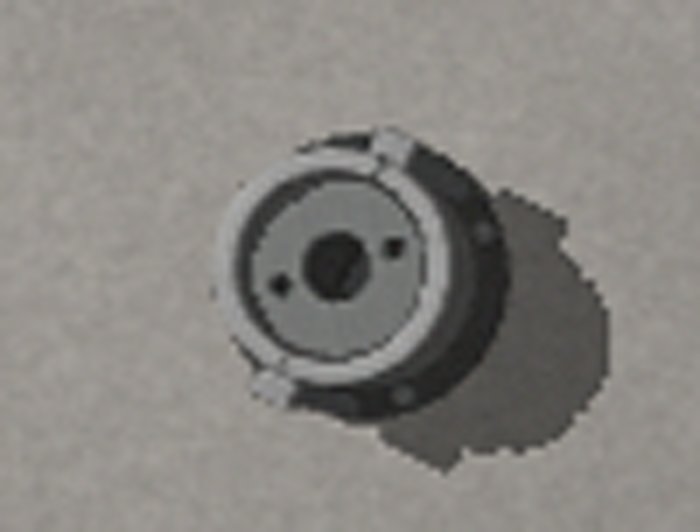

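The holes, at zoomed (393,247) and (281,286), show the ring has turned about 1.05 rad clockwise and stayed there. The spanner stands upright on its block and the gripper is clear.

```bash
python3 -c "
from bench import bot
bot.sign_off()"
```

```text
the job is handed in; nothing more can be done
```

The ring is home and snug, and the spanner is back upright on its saddle. I handed the job in at about 35 s of robot time; no verdict was reported.

- **Pins:** They went into the ring's holes on the first try, about 9.7 mm deep, with no contact force noticed on the way down.
- **Tightening:** The ring came home after about 1.1 rad of clockwise turning. I then drew it to a steady 0.42 N m or so, held for over half a second. That is slightly above the 0.3 to 0.4 N m you gave for snug, but below the overtightened range. From the torque and angle changes I estimate the seat was drawn by about 0.08 to 0.11 rad, below the 0.16 rad limit. I could not read the seat joint directly.
- **Unloading:** I eased the moment back to zero before lifting out. In the last top view the ring was still turned about 1.05 rad from where it started.
- **Spanner:** It touched down on its block at the same height it was taken from (51.2 mm at the TCP). The last pictures show it upright, pins either side of the block. I estimate it sits about 1 to 3 mm off the saddle's centre.
- **Bystanders:** The top view shows the ones in sight in their original places. The arm half hid the mug there, but the wrist view shows it unchanged.
- **Disagreements:** The wrist camera read about 1.5 mm off sideways. I corrected for it by viewing the gripped spanner, and the top camera agreed to about 0.7 mm. An automatic circle fit of the rim failed (radius 73 mm instead of 44), so I used the ring holes instead.

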